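# Pin the retaining bar of the beaker stand

### The job

Secure the beaker in its stand: take the locking pin from its holder, thread it through the eye at the end of the swinging bar, bring the bar over the catch block and find the block's hole by feel, then push the pin fully home through both so that its collar sits on the eye. Press gently (keep the pin's push on the stand below about 30 N), leave the beaker standing where it is, and let go of the pin.

Things in the scene. Friction and masses are not known exactly. Their poses are not given: they have to be found in the camera images.
- stand: fixed aluminium beaker stand on the bench, base plate 165 x 250 x 10 mm. Origin on its underside, z up; +y towards the bar's pivot post, -y towards the catch block, -x is the front, where the bar crosses. Pivot at (-30, +85) mm, middle of the catch block's travel at (-30, -85) mm; the beaker stands behind the bar
- bar_hinge (a point): point on the vertical pivot axis of the retaining bar, level with the bar's upper face (57 mm above the bench); fixed to the stand
- bar (a joint): swing of the steel retaining bar about bar_hinge, rad. 0: bar parallel to the stand's y, eye above catch_mid; grows as the eye swings to the stand's front (-x). Moves from -0.12 to 1.0 against light friction (about 1 N at the eye) and stays where left; starts open. The two holes meet at some angle between -0.077 and 0.077
- bar_eye (a point): upper knuckle: centre of the hole in the bar's square eye (32 x 32 mm, 14 mm thick), at its upper face, 57 mm above the bench, 170 mm from the hinge axis. Vertical through-hole 12 mm in diameter, mouth chamfered 1.5 mm. The eye's underside passes 3 mm above the catch block
- catch_mid (a point): middle of the catch block's travel, fixed to the stand, level with the block's upper face (40 mm above the bench). The block (lower knuckle, aluminium, 66 x 34 x 30 mm, long side roughly along the stand's x) has a vertical 12 mm through-hole at its centre, chamfered 0.5 mm. It is clamped firmly up to 13 mm either way from here along the eye's arc: the hole must be found by feel
- pin_grip (a point): centre of the locking pin's black grip (16 mm along the pin's x, 26 mm along its y, 36 mm high; grasp across the 16 mm). The pin (about 60 g) stands upright in its holder at the start. This point is 62 mm above the tip and 22 mm above the collar's underside; axes are the pin's, z from tip to head
- pin_tip (a point): tip of the pin: round shank 10 mm in diameter, 40 mm long up to the underside of the 24 mm wide collar (4 mm thick); the last 3 mm taper to 8.4 mm at the tip. In the holder (grey block 50 x 60 x 48 mm, 13 mm hole) the collar rests on the block's top at 48 mm
- beaker_mid (a point): glass beaker, 65 mm in diameter and 87 mm high, standing on the stand's plate behind the bar; point on its axis, 43 mm above its foot
Mind the look-alikes: they are no part of the job. Leave any red look-alike of the part that bears beaker_mid alone.

How it is judged:
On the way:
1. the pin's tip has been threaded at least 8 mm into the eye of the bar (z of pin_tip in the frame of bar_eye between -0.045 and -0.008 m and horizontal distance between pin_tip and bar_eye below 0.004 m), for 0.1 s.
At the end, for the whole second after the job is handed in: The pin stands upright (within 0.12 rad) through the bar's eye and the catch block's hole, its collar no more than 4 mm above the eye and its tip at least 19 mm below the block's upper face; the bar is closed (joint within 0.09 rad of 0) and the beaker stands upright on the stand (z of pin_tip in the frame of catch_mid below -0.019 m and z of pin_tip in the frame of bar_eye below -0.036 m and horizontal distance between pin_tip and bar_eye below 0.005 m and angle between pin_tip's own z axis and vertical below 0.12 rad and value of joint bar between -0.09 and 0.09 rad and horizontal distance between beaker_mid and stand below 0.055 m and angle between beaker_mid's own z axis and vertical below 0.1 rad); the robot touches nothing.
It fails at once if the pin presses on the stand, its bar or its catch block with more than 35 N (contact force between pin and stand above 35 N).
It fails at once if the beaker is pushed more than 20 mm or tipped over (distance of beaker_mid from where it was at the start of the episode above 0.02 m or angle between beaker_mid's own z axis and vertical above 0.4 rad).
It also fails if it takes over 64 s, if anything falls off the work surface, if the arm or the gripper's body presses on something with over 40 N, if the wrist force passes 120 N, or if a joint passes its speed limit or range.

### The arm

A 6-joint arm with a two-finger parallel gripper is mounted at the origin on a cart in front of the work surface, level with it; the furniture and walls round the work are solid. World frame = base frame: x ahead of the robot, y to its left, z up, the work surface at z = 0. Lengths are in m, angles in rad, forces in N, time in s.
With the tool pointing down it reaches from about 0.325 to 0.775 m from the base axis. Payload 5.5 kg.
Tool frame: the origin (TCP) lies at the very end of the fingers, on their centre line; the grasp point (between the pads) lies 19 mm behind it (manip.pinch_z is the distance from the TCP to the grasp point, in m); z points along the fingers, y is the line along which they close (so a half turn about z gives the same grasp; the last joint's range is limited). The gripper opens to 85 mm and grips with 20 to 120 N. Pads are 22 mm wide; open, the fingers measure 114 mm over their backs; the gripper's body (76 mm by 85 mm) begins 54 mm behind the grasp point. The pads swing forward as they close: fully open they stand 13 mm farther back than shut.
Start: joints at [-1.347, 0.091, 1.231, -0, 1.82, -0.057], TCP at [0.166, -0.577, 0.208] pointing down, gripper open.
Joint ranges: [-2.87, 2.87], [-0.86, 2.18], [0.17, 2.46], [-1.51, 4.65], [0.06, 2.69], [-2.65, 2.65]. Speed limits (rad/s): [2.57, 2.57, 3.01, 3.14, 3.14, 3.14].

### API

Orientations are given as a rotation vector (axis times angle).
In Python, from rig import manip, imaging gives the robot as it stands. The module is installed in compiled form; this text tells all that it offers.
- The arm moves only by the tool servo_tool, never from a script. Its arguments are lists of equal length, an entry for each row: "fingers": the opening, from -1 (shut) to 1 (fully open); "translation": the shift along the tool's x, y, z normalised to -1 to 1, where 1 is 0.12 m, a list of three; "twist": the turn, a rotation vector about the tool's x, y, z normalised to -1 to 1, where 1 is 360 degrees, a list of three. In form: {"fingers": [fingers, ...], "translation": [[dx, dy, dz], ...], "twist": [[wx, wy, wz], ...]}. A call has exactly 8 rows; each row shifts and turns the commanded pose from where the row before left it, along the tool's axes as they then stand; what a row does not reach is not made up. A row lasts 1/8 s, in which the tool goes at most 62.5 mm and 10.7 degrees, less where a joint would pass 70% of its speed; a pose out of reach is approached as far as the arm can. A call with a number of a shift or a turn outside -1 to 1 is refused whole. A call with a gripper value outside its range is refused whole. The fingers move at their own pace and stop on an object; "newtons" is the grip in N (left out, the last holds). Time passes only in rows, so rows that do not move let the fingers close, or fill a call up. It gives the time, the measured TCP pose, the force, the opening and the grip force at its end, in the units of the state.
- manip.state(): the state, without advancing time (a new reading comes with each control period).
- imaging.read_camera(name): name is "scene" or "side" or "wrist"; returns a dict with "frame" (420x560x3 uint8, red, green, blue), "fx", "fy", "cx", "cy" (pixels), "eye" and "attitude" of the camera in the world. Camera axes: x right, y down, z forward; pixel columns grow to the right and rows downward; lengths in m; the calibration is good to about 2 mm. A picture is of the moment at which its call begins. There is no depth.
- manip.job_done(): hands the job in; it is judged then, once.
The state is a dict: "t": time; "q": joint angles; "joint_velocities": joint speeds; "joint_torque": joint torques, N m; "tool_pos": TCP position; "orientation": TCP orientation; "force": force on the tool from outside, world axes, zero at the start; "torque": the same for the moment, N m; "width": finger opening in m; "gripper_force": force on a finger pad.
Only numpy, scipy, OpenCV 4.12 (cv2) and the standard library are available. Lean on these libraries where they do the work, as an engineer would, in place of code of your own. Each camera call takes 0.05 s, during which the arm holds its last target. There are 200 camera calls.

## Working session

There is one attempt and no reset: what is moved stays moved. The work goes in short steps, Python scripts to look and compute and a tool call to move; the robot and the scene stay as the last step left them, time stands still between calls to the robot, and variables do not carry over. Pictures are saved under pics/ and viewed, at most 10 in all, crops included, and the job is handed in when it is done.

Besides the shell and the picture viewer there is one more tool, called after "Call:" in YAML: its name, and indented under it one key for each argument. servo_tool: Moves the arm, as the interface text tells. Its arguments: {"type":"object","properties":{"fingers":{"type":"array","items":{"type":"number"}},"translation":{"type":"array","items":{"type":"array","items":{"type":"number","minimum":-1,"maximum":1}}},"twist":{"type":"array","items":{"type":"array","items":{"type":"number","minimum":-1,"maximum":1}}},"newtons":{"type":"number"}},"required":["fingers","translation","twist"]}

```bash
mkdir -p pics; cat > h.py <<'E'
from rig import manip, imaging
import numpy as np, cv2, json
from scipy.spatial.transform import Rotation as R
def snap(n,f):
    c=imaging.read_camera(n); cv2.imwrite(f'pics/{f}.png',cv2.cvtColor(np.array(c['frame']),cv2.COLOR_RGB2BGR))
    d={k:np.array(v).tolist() for k,v in c.items() if k!='frame'}; json.dump(d,open(f'pics/{f}.json','w')); return d
def cam(f):
    d=json.load(open(f'pics/{f}.json')); a=np.array(d['attitude'])
    M=a if a.shape==(3,3) else (R.from_rotvec(a).as_matrix() if a.size==3 else R.from_quat(a).as_matrix())
    return d,M,np.array(d['eye'])
def px(f,u,v,z):
    d,M,e=cam(f); r=M@np.array([(u-d['cx'])/d['fx'],(v-d['cy'])/d['fy'],1]); return e+r*(z-e[2])/r[2]
def proj(f,p):
    d,M,e=cam(f); q=M.T@(np.array(p)-e); return d['fx']*q[0]/q[2]+d['cx'],d['fy']*q[1]/q[2]+d['cy']
E
python3 - <<'E'
from h import *
for n in('scene','side'): print(snap(n,n+'0'))
a=cv2.imread('pics/scene0.png');b=cv2.imread('pics/side0.png')
s=manip.state();print(s)
E
```

```text
{'fx': 499.2753061954718, 'fy': 499.2753061954718, 'cx': 286.07036360530986, 'cy': 211.0198425167632, 'eye': [0.19996516555804414, 0.4093553259497051, 0.6346062800517062], 'attitude': [-0.6479887867344207, 2.5786484567627745, -1.236175418636967]}
{'fx': 408.00617905040076, 'fy': 408.00617905040076, 'cx': 280.8572875039697, 'cy': 206.72628119031498, 'eye': [0.31707107713549504, -0.6553060807968005, 0.7554052007188914], 'attitude': [-2.4539011993184983, 0.5019370103425401, -0.16771743718872556]}
{'t': 0.1, 'q': array([-1.34667790e+00,  9.18093561e-02,  1.23178870e+00,  9.34350365e-06,
        1.81981438e+00, -5.67314909e-02]), 'joint_velocities': array([-0.0004553 , -0.00223411, -0.00142535,  0.00094167,  0.00185601,
       -0.00133437]), 'joint_torque': array([ 3.44040891e-03, -4.60217428e+01, -4.19217181e+01,  7.88167790e-05,
        1.06028229e-02, -7.71217032e-06]), 'tool_pos': array([ 0.16621877, -0.57619878,  0.20653543]), 'orientation': array([-3.10887190e+00, -4.39459218e-01,  2.24651772e-04]), 'force': array([0.66953649, 0.44044548, 0.57291163]), 'torque': array([-0.05892156,  0.02386259,  0.01463356]), 'gripper_force': 0.0, 'width': 0.08514133164766766}
```

View pics/scene0.png

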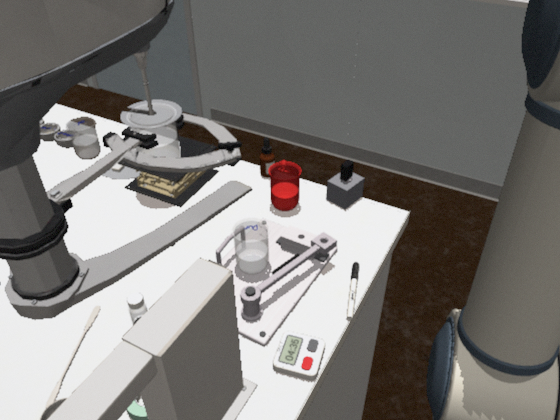

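View pics/side0.png

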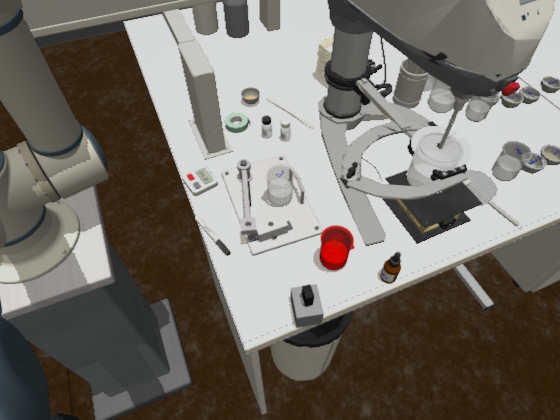

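The scene picture shows the stand with its clear beaker (252,245), the bar from its pivot (251,300) to its eye (324,243), and the pin in its grey holder (346,185). The red beaker (285,187) is the look-alike. In the side picture the pivot is at (243,165), the eye at (249,226), the catch block at (270,233) and the pin at (307,295). I'll enlarge both.

```bash
python3 - <<'E'
import cv2,numpy as np
a=cv2.imread('pics/scene0.png')[150:350,210:380];b=cv2.imread('pics/side0.png')[150:330,180:340]
A=cv2.resize(a,None,fx=4.6,fy=4.6,interpolation=3)[:, :]
cv2.imwrite('pics/c1.png',cv2.resize(a[0:200],(510,600),interpolation=3))
cv2.imwrite('pics/c2.png',cv2.resize(b,(533,600),interpolation=3))
E
```

```text
(no output)
```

View pics/c1.png

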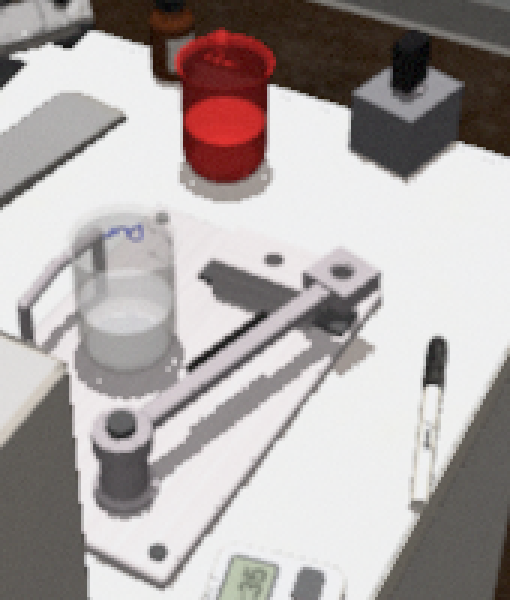

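View pics/c2.png

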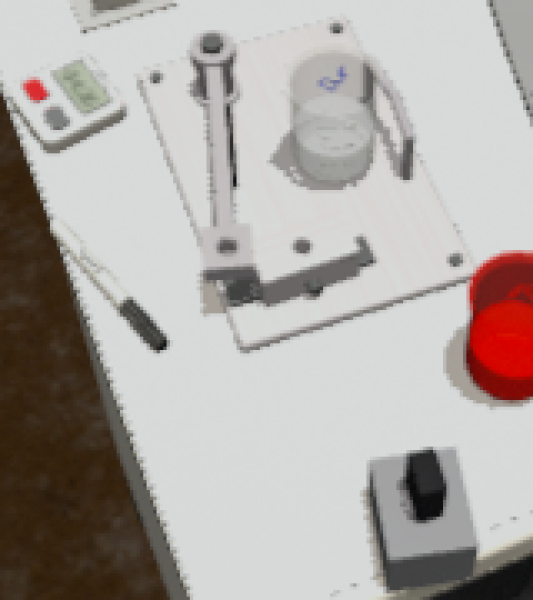

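Scene crop (3x): eye hole (342,271), block hole (273,259), grip top (411,38), pivot head (122,424). Side crop (3.33x): eye hole (228,246), block hole (302,246), grip top (428,458), pivot head (212,44). I'll hold the two views against each other at the known heights.

```bash
python3 - <<'E'
from h import *
np.set_printoptions(precision=4,suppress=True)
def tri(a,b):
    L=[]
    for f,(u,v) in(('scene0',a),('side0',b)):
        d,M,e=cam(f); r=M@np.array([(u-d['cx'])/d['fx'],(v-d['cy'])/d['fy'],1]); L.append((e,r/np.linalg.norm(r)))
    A=sum(np.eye(3)-np.outer(r,r) for e,r in L); b=sum((np.eye(3)-np.outer(r,r))@e for e,r in L)
    return np.linalg.solve(A,b)
S=lambda u,v:(210+u/3,150+v/3); D=lambda u,v:(180+u/3.333,150+v/3.333)
P={}
for n,a,b,z in [('eye',(342,271),(228,246),.057),('block',(273,259),(302,246),.04),('griptop',(411,38),(428,458),.088),('pivot',(122,424),(212,44),.063),('cornerNE?',(158,552),(155,77),.01),('c2',(163,217),(455,260),.01)]:
    P[n]=(px('scene0',*S(*a),z)[:2]+px('side0',*D(*b),z)[:2])/2
    print(n,px('scene0',*S(*a),z),px('side0',*D(*b),z),'tri',tri(S(*a),D(*b)))
print(np.linalg.norm(P['eye']-P['pivot']),np.linalg.norm(P['block']-P['pivot']))
# holder base corners / grip axes side view
for q in [(370,462),(458,450),(476,536),(388,546)]: print('holder top',px('side0',*D(*q),.048))
for q in [(350,98),(397,65),(463,84),(405,120)]: print('holder top sc',px('scene0',*S(*q),.048))
for q in [(410,452),(436,448),(443,481),(417,486)]: print('grip top',px('side0',*D(*q),.088))
s=manip.state(); print(R.from_rotvec(s['orientation']).as_matrix())
E
```

```text
eye [ 0.4429 -0.1844  0.057 ] [ 0.4439 -0.1866  0.057 ] tri [ 0.4439 -0.1858  0.0556]
block [ 0.4908 -0.192   0.04  ] [ 0.4905 -0.1938  0.04  ] tri [ 0.491 -0.193  0.039]
griptop [ 0.4861 -0.383   0.088 ] [ 0.4887 -0.3784  0.088 ] tri [ 0.4865 -0.3798  0.0905]
pivot [ 0.4903 -0.0203  0.063 ] [ 0.4918 -0.027   0.063 ] tri [ 0.4926 -0.0234  0.0589]
cornerNE? [0.4559 0.0054 0.01  ] [0.4557 0.0065 0.01  ] tri [0.4555 0.0059 0.0108]
c2 [ 0.5866 -0.2251  0.01  ] [ 0.5864 -0.2244  0.01  ] tri [ 0.5863 -0.2246  0.0104]
0.16870270372784 0.16924838433472
holder top [ 0.4678 -0.3512  0.048 ]
holder top [ 0.5168 -0.364   0.048 ]
holder top [ 0.5031 -0.414   0.048 ]
holder top [ 0.4566 -0.4004  0.048 ]
holder top sc [ 0.5147 -0.3536  0.048 ]
holder top sc [ 0.5023 -0.4049  0.048 ]
holder top sc [ 0.4537 -0.4051  0.048 ]
holder top sc [ 0.4723 -0.3481  0.048 ]
grip top [ 0.4813 -0.3715  0.088 ]
grip top [ 0.4952 -0.3748  0.088 ]
grip top [ 0.4903 -0.3935  0.088 ]
grip top [ 0.4764 -0.3907  0.088 ]
[[ 0.9608  0.2772 -0.0004]
 [ 0.2772 -0.9608  0.0018]
 [ 0.0001 -0.0018 -1.    ]]
```

The two views agree to 2 mm: eye at (0.4435,-0.1857), block hole at (0.4908,-0.193), pin at about (0.4865,-0.381). Eye and block hole lie 0.169 m from the pivot, against 0.170 m given. The clear beaker on the plate behind the bar is the one meant, and the red one stands off the plate. Moving to the pin now.

Call:
servo_tool:
  fingers: [1,1,1,1,1,1,1,1]
  translation:
    - [0.43,-0.1175,0.03]
    - [0.43,-0.1175,0.03]
    - [0.43,-0.1175,0.03]
    - [0.43,-0.1175,0.03]
    - [0.43,-0.1175,0.03]
    - [0.43,-0.1175,0.03]
    - [0.43,-0.1175,0.03]
    - [0,0,0]
  twist:
    - [0,0,0]
    - [0,0,0]
    - [0,0,0]
    - [0,0,0]
    - [0,0,0]
    - [0,0,0]
    - [0,0,0]
    - [0,0,-0.028]

```text
t: 1.1
tool_pos: [0.4886, -0.3786, 0.1806]
orientation: [-3.054, -0.723, 0.001]
force: [-1.4, 0.5, -0.5]
width: 0.0857
gripper_force: 0.0
```

Call:
servo_tool:
  fingers: [1,1,1,1,1,1,1,1]
  translation:
    - [0,0,0]
    - [0,0,0]
    - [0,0,0]
    - [0,0,0]
    - [0,0,0]
    - [0,0,0]
    - [0,0,0]
    - [0,0,0]
  twist:
    - [0,0,-0.028]
    - [0,0,-0.028]
    - [0,0,-0.028]
    - [0,0,-0.028]
    - [0,0,-0.028]
    - [0,0,0]
    - [0,0,0]
    - [0,0,0]

```text
t: 2.1
tool_pos: [0.4859, -0.3816, 0.1823]
orientation: [-2.468, -1.944, 0.0]
force: [0.1, 0.5, 0.0]
width: 0.0852
gripper_force: 0.0
```

```bash
cat >> h.py <<'E'
def to(p,yaw_y=None):
    s=manip.state(); M=R.from_rotvec(s['orientation']).as_matrix(); d=M.T@(np.array(p)-s['tool_pos'])
    print('pos',s['tool_pos'].round(4),'yyaw',np.degrees(np.arctan2(M[1,1],M[0,1])).round(2),'z',M[:,2].round(4),'F',s['force'].round(1),'T',s['torque'].round(2),'w',s['width'].round(4),'t',s['t'],'q6',s['q'][5].round(2))
    print('shift units',(d/.12).round(3))
E
python3 - <<'E'
from h import *
to((.4862,-.3812,.15)); snap('wrist','w1')
a=cv2.imread('pics/w1.png'); cv2.imwrite('pics/w1b.png',cv2.resize(a,(800,600),interpolation=3))
for p in [(.4862,-.3812,.088),(.4862,-.3812,.048)]: print(np.array(proj('w1',p))*800/560)
E
```

```text
Traceback (most recent call last):
  File "h.py", line 17, in to
    print('pos',s['tool_pos'].round(4),'yyaw',np.degrees(np.arctan2(M[1,1],M[0,1])).round(2),'z',M[:,2].round(4),'F',s['force'].round(1),'T',s['torque'].round(2),'w',s['width'].round(4),'t',s['t'],'q6',s['q'][5].round(2))
                                                                                                                                                                      ^^^^^^^^^^^^^^^^
AttributeError: 'float' object has no attribute 'round'
```

```bash
sed -i "s/s\['width'\].round(4)/round(s['width'],4)/" h.py
python3 - <<'E'
from h import *
to((.4862,-.3812,.15)); snap('wrist','w1')
a=cv2.imread('pics/w1.png'); cv2.imwrite('pics/w1b.png',cv2.resize(a,(800,600),interpolation=3))
for p in [(.4862,-.3812,.088),(.4862,-.3812,.048)]: print(np.array(proj('w1',p))*800/560)
E
```

```text
pos [ 0.4859 -0.3816  0.1823] yyaw -13.54 z [-2.e-04  2.e-04 -1.e+00] F [0.1 0.5 0. ] T [-0.02 -0.01  0.01] w 0.0852 t 2.1 q6 -0.48
shift units [0.003 0.002 0.269]
[392.08463564 296.72785231]
[391.95622686 281.26395841]
```

View pics/w1b.png

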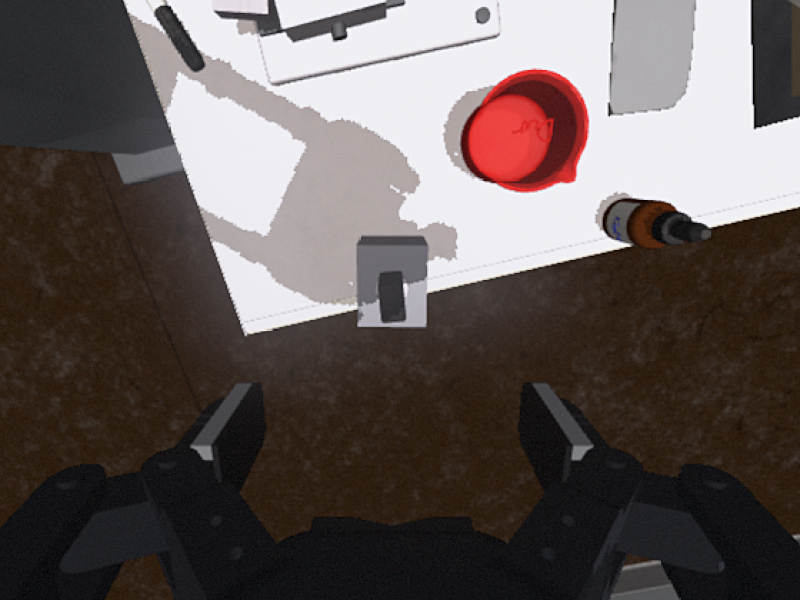

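The wrist picture shows the pin's grip at (392,296) in the holder, where the estimate put it. Now down and grasp.

Call:
servo_tool:
  fingers: [0.2,0.2,0.2,0.2,0.2,0.2,0.2,0.2]
  translation:
    - [0.003,0.002,0.2]
    - [0,0,0.2]
    - [0,0,0.2]
    - [0,0,0.2]
    - [0,0,0.15]
    - [0,0,0.12]
    - [0,0,0]
    - [0,0,0]
  twist:
    - [0,0,0]
    - [0,0,0]
    - [0,0,0]
    - [0,0,0]
    - [0,0,0]
    - [0,0,0]
    - [0,0,0]
    - [0,0,0]
  newtons: 60

```text
t: 3.15
tool_pos: [0.4867, -0.3816, 0.055]
orientation: [2.465, 1.945, 0.0]
force: [0.0, 0.5, 0.9]
width: 0.0514
gripper_force: 0.0
```

Call:
servo_tool:
  fingers: [-1,-1,-1,-1,-1,-1,-1,-1]
  translation:
    - [0,0,0]
    - [0,0,0]
    - [0,0,0]
    - [0,0,0]
    - [0,0,0]
    - [0,0,0]
    - [0,0,0]
    - [0,0,0]
  twist:
    - [0,0,0]
    - [0,0,0]
    - [0,0,0]
    - [0,0,0]
    - [0,0,0]
    - [0,0,0]
    - [0,0,0]
    - [0,0,0]

```text
t: 4.15
tool_pos: [0.4867, -0.3815, 0.055]
orientation: [2.465, 1.946, 0.001]
force: [0.1, 1.2, 5.4]
width: 0.0143
gripper_force: 60.7
```

```bash
python3 - <<'E'
from h import *
to((.4862,-.3812,.054))
E
```

```text
pos [ 0.4867 -0.3815  0.055 ] yyaw -13.43 z [ 1.3e-03 -9.0e-04 -1.0e+00] F [0.1 1.2 5.4] T [ 0.15 -0.02 -0.01] w 0.0143 t 4.15 q6 -0.49
shift units [ 0.001 -0.005  0.008]
```

Call:
servo_tool:
  fingers: [-1,-1,-1,-1,-1,-1,-1,-1]
  translation:
    - [0,0,-0.1]
    - [0,0,-0.15]
    - [0,0,-0.15]
    - [0,0,-0.15]
    - [0,0,-0.15]
    - [0,0,0]
    - [0,0,0]
    - [0,0,0]
  twist:
    - [0,0,0]
    - [0,0,0]
    - [0,0,0]
    - [0,0,0]
    - [0,0,0]
    - [0,0,0]
    - [0,0,0]
    - [0,0,0]

```text
t: 5.15
tool_pos: [0.4859, -0.3809, 0.1367]
orientation: [-2.464, -1.945, 0.001]
force: [0.1, 0.5, -0.3]
width: 0.0141
gripper_force: 60.0
```

```bash
python3 - <<'E'
from h import *
to((.4435,-.1857,.125))
E
```

```text
pos [ 0.4859 -0.3809  0.1367] yyaw -13.43 z [-0.0016  0.0014 -1.    ] F [ 0.1  0.5 -0.3] T [ 0.01  0.02 -0.  ] w 0.0141 t 5.15 q6 -0.49
shift units [ 1.5   -0.721  0.1  ]
```

Call:
servo_tool:
  fingers: [-1,-1,-1,-1,-1,-1,-1,-1]
  translation:
    - [0.25,-0.12,0]
    - [0.25,-0.12,0]
    - [0.25,-0.12,0]
    - [0.25,-0.12,0]
    - [0.25,-0.12,0.05]
    - [0.25,-0.12,0.05]
    - [0,0,0]
    - [0,0,0]
  twist:
    - [0,0,0]
    - [0,0,0]
    - [0,0,0]
    - [0,0,0]
    - [0,0,0]
    - [0,0,0]
    - [0,0,0]
    - [0,0,0]

```text
t: 6.15
tool_pos: [0.4441, -0.1865, 0.1258]
orientation: [2.466, 1.947, -0.001]
force: [-0.6, 1.1, -0.5]
width: 0.014
gripper_force: 60.0
```

```bash
python3 - <<'E'
from h import *
to((.4435,-.1857,.125))
for n in('scene','side','wrist'): snap(n,n+'2')
im=[]
p=manip.state()['tool_pos']-[0,0,.047]
for n in('scene','side','wrist'):
    a=cv2.imread(f'pics/{n}2.png'); 
    w=45
    u,v=(np.array(proj(n+'2',p))+np.array(proj(n+'2',(.4435,-.1857,.057))))/2
    x0,y0=int(np.clip(u-w,0,470)),int(np.clip(v-w,0,330)); c=a[y0:y0+2*w,x0:x0+2*w]
    s=266/(2*w); im.append(cv2.resize(c,(266,266),interpolation=3)); print(n,'crop origin',x0,y0,'scale',s,'tip pred crop',(np.array(proj(n+'2',p))-[x0,y0])*s,'eye',(np.array(proj(n+'2',(.4435,-.1857,.057)))-[x0,y0])*s)
cv2.imwrite('pics/c3.png',np.hstack(im))
E
```

```text
pos [ 0.4441 -0.1865  0.1258] yyaw -13.42 z [-1.e-04 -4.e-04 -1.e+00] F [-0.6  1.1 -0.5] T [-0.    0.01  0.04] w 0.014 t 6.15 q6 -0.23
shift units [ 0.006 -0.007  0.007]
scene crop origin 279 189 scale 2.9555555555555557 tip pred crop [134.83461941 119.88807494] eye [133.08778908 150.06347124]
side crop origin 202 175 scale 2.9555555555555557 tip pred crop [135.64491113 126.40232148] eye [136.11361891 143.46804865]
wrist crop origin 228 175 scale 2.9555555555555557 tip pred crop [137.07475262 150.20068311] eye [133.3405807  119.63203281]
```

View pics/c3.png

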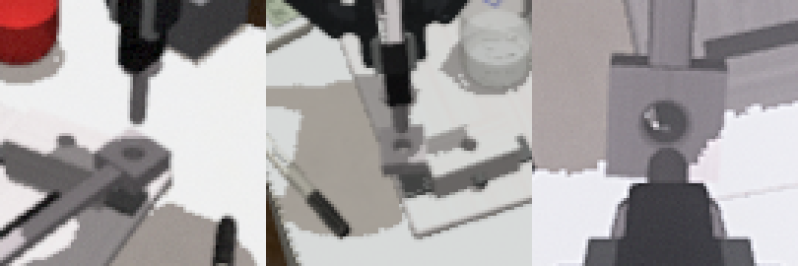

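The scene, side and wrist crops show the tip about 20 mm above the eye and the hole centre at wrist crop (132,121). The tip's far edge is at (137,147), and I'll work out the tip's offset from that.

```bash
python3 - <<'E'
from h import *
p=np.array([.4441,-.1865,.1258-.047]); x=np.array([.232,.973,0]);y=np.array([.973,-.232,0])
C=lambda q:((np.array(proj('wrist2',q))-[228,175])*266/90).round(1)
th=np.linspace(0,2*np.pi,40)
for dx in(0,-.001,-.002,-.003,-.004):
    t=np.array([C(p+dx*x+.0042*(np.cos(a)*x+np.sin(a)*y)) for a in th])
    s=np.array([C(p+dx*x+[0,0,.003]+.005*(np.cos(a)*x+np.sin(a)*y)) for a in th])
    print(dx,'tip far edge',t[:,1].min(),'shank edge',s[:,1].min(),'cols',s[:,0].min(),s[:,0].max())
e=np.array([.4435,-.1857,.057]); print([C(e+.0075*d) for d in(x,-x,y,-y)],cam('wrist2')[2],cam('wrist2')[1][:,2])
a=cv2.cvtColor(cv2.imread('pics/wrist2.png'),6)
print(a[207:250:1,268:282:2]) 
print(a[215,250:300])
print(a[232,262:290])
E
```

```text
0 tip far edge 132.1 shank edge 132.8 cols 115.9 156.7
-0.001 tip far edge 135.9 shank edge 136.7 cols 115.9 156.7
-0.002 tip far edge 139.8 shank edge 140.6 cols 116.0 156.7
-0.003 tip far edge 143.6 shank edge 144.5 cols 116.0 156.6
-0.004 tip far edge 147.4 shank edge 148.3 cols 116.0 156.6
[array([133.3,  93. ]), array([133.4, 145.8]), array([161. , 119.6]), array([105.7, 119.7])] [ 0.46091553 -0.11513138  0.29064701] [-0.06746205 -0.28486745 -0.95619005]
[[139 137 137 134 139 138 135]
 [140 131 131 123 136 139 138]
 [130 105  93 101 119 130 134]
 [106  85  83  86  99 117 134]
 [122  76  85  85  83 105 127]
 [150  75  84  87  83  90 119]
 [147  86  85  87  88  83 112]
 [141  93  86  88  87  83 105]
 [138  92  85  85  83  83 101]
 [147 149  81  83  84  84  99]
 [133 199 101  94  87  84 100]
 [ 72 147 123 107  87  85 107]
 [ 79  78  96  97  85  83 111]
 [ 84  86  86  88  89  87 118]
 [ 93  85  88  88  86 104 121]
 [110  90  86  88  95 118 130]
 [118 109 103 102 118 123 136]
 [127 123 117 115 129 128 134]
 [138 119  93  87 109 135 134]
 [137  97  90  88  81 125 135]
 [121  83  89  8
[... 316 characters left out ...]
 61  55]
 [ 64  62  62  63  61  64  63]
 [ 60  62  62  65  64  64  65]
 [ 62  64  64  64  62  61  61]
 [ 61  63  62  64  63  64  64]
 [ 64  64  64  64  62  64  64]
 [ 61  67  63  64  66  66  67]
 [ 63  62  62  65  63  62  66]
 [ 62  64  62  63  61  67  65]
 [ 62  62  63  63  61  62  62]
 [ 62  61  61  63  63  63  65]
 [ 60  62  61  64  61  60  63]
 [ 63  60  60  60  66  65  61]]
[167 166 168 151 137 141 140 136 138 136 137 138 137 138 118  99  93 115
 138 125  92  79  85  85  85  84  83  89  83  83 101 122 131 138 136 137
 137 136 137 140 136 135 146 223 242 239 240 241 240 239]
[136 136 136 137 127  99  83  87  87  90  88  90  87  91  87  87  87  75
 121 210 234 229 229 228 227 228 230 226]
```

```bash
python3 - <<'E'
from h import *
from scipy.optimize import least_squares as LS
x=np.array([.232,.973,0]);y=np.array([.973,-.232,0]); s=90/266
O={'scene2':(279,189),'side2':(202,175),'wrist2':(228,175)}
obs={'hole':({'scene2':(133,154),'side2':(137,145),'wrist2':(133,122)},.057),'tip':({'scene2':(137,122),'side2':(135,129)},.0788)}
for k,(o,z) in obs.items():
    f=lambda q:np.concatenate([np.array(proj(n,(q[0],q[1],z)))-(np.array(O[n])+np.array(c)*s) for n,c in o.items()])
    r=LS(f,[.444,-.186]); q=np.array([*r.x,z]); print(k,q,'rel TCP x,y',(q-[.4441,-.1865,z])@x,(q-[.4441,-.1865,z])@y,r.fun.round(1))
    for n in o: print(n,[px(n,*(np.array(O[n])+np.array(o[n])*s),z).round(4)])
E
```

```text
hole [ 0.44324521 -0.18607726  0.057     ] rel TCP x,y 0.0002130142189027913 -0.000929784439737542 [ 0.3 -1.4 -0.4 -0.3 -0.1 -0.3]
scene2 [array([ 0.4421, -0.1826,  0.057 ])]
side2 [array([ 0.4436, -0.1872,  0.057 ])]
wrist2 [array([ 0.4433, -0.1863,  0.057 ])]
tip [ 0.44289567 -0.18749577  0.0788    ] rel TCP x,y -0.0012482900607008105 -0.0009407957709111969 [ 0.1 -0.6 -0.3 -0.4]
scene2 [array([ 0.4424, -0.1861,  0.0788])]
side2 [array([ 0.4431, -0.1887,  0.0788])]
```

Call:
servo_tool:
  fingers: [-1,-1,-1,-1,-1,-1,-1,-1]
  translation:
    - [0.025,0,0]
    - [0,0,0.04]
    - [0,0,0.04]
    - [0,0,0.04]
    - [0,0,0]
    - [0,0,0]
    - [0,0,0]
    - [0,0,0]
  twist:
    - [0,0,0]
    - [0,0,0]
    - [0,0,0]
    - [0,0,0]
    - [0,0,0]
    - [0,0,0]
    - [0,0,0]
    - [0,0,0]

```text
t: 7.3
tool_pos: [0.4448, -0.1833, 0.1118]
orientation: [2.466, 1.946, 0.0]
force: [-0.3, -0.0, -0.4]
width: 0.0139
gripper_force: 60.0
```

```bash
python3 - <<'E'
from h import *
to((.4435,-.1857,.100))
O={}
im=[]
e=np.array([.4433,-.1861,.057])
for n in('scene','side','wrist'):
    snap(n,n+'3'); a=cv2.imread(f'pics/{n}3.png'); u,v=proj(n+'3',e+[0,0,.005]); w=22; x0,y0=int(u-w),int(v-w)
    im.append(cv2.resize(a[y0:y0+44,x0:x0+44],(264,264),interpolation=3)); O[n]=(x0,y0)
print(O); cv2.imwrite('pics/c4.png',np.hstack(im))
E
```

```text
pos [ 0.4448 -0.1833  0.1118] yyaw -13.43 z [ 3.e-04 -2.e-04 -1.e+00] F [-0.3 -0.  -0.4] T [-0.03 -0.08  0.04] w 0.0139 t 7.3 q6 -0.23
shift units [-0.022 -0.006  0.098]
{'scene': (302, 215), 'side': (225, 200), 'wrist': (251, 206)}
```

View pics/c4.png

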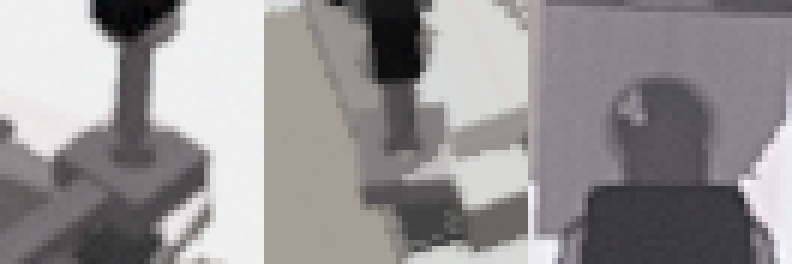

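The pin is nearly over the hole in all three crops. In the wrist crop the shank's centre is at column 668 and the hole's at 661, so I shift -0.8 mm in tool y and lower gently.

Call:
servo_tool:
  fingers: [-1,-1,-1,-1,-1,-1,-1,-1]
  translation:
    - [0,-0.007,0]
    - [0,0,0.025]
    - [0,0,0.025]
    - [0,0,0.02]
    - [0,0,0.01]
    - [0,0,0.008]
    - [0,0,0]
    - [0,0,0]
  twist:
    - [0,0,0]
    - [0,0,0]
    - [0,0,0]
    - [0,0,0]
    - [0,0,0]
    - [0,0,0]
    - [0,0,0]
    - [0,0,0]

```text
t: 8.45
tool_pos: [0.444, -0.183, 0.1011]
orientation: [2.466, 1.946, 0.0]
force: [-0.1, -0.3, -0.3]
width: 0.0139
gripper_force: 60.0
```

```bash
python3 - <<'E'
from h import *
to((.4435,-.1857,.100))
E
```

```text
pos [ 0.444  -0.183   0.1011] yyaw -13.43 z [ 2.e-04 -0.e+00 -1.e+00] F [-0.1 -0.3 -0.3] T [-0.   -0.    0.01] w 0.0139 t 8.45 q6 -0.23
shift units [-0.023  0.001  0.009]
```

Call:
servo_tool:
  fingers: [-1,-1,-1,-1,-1,-1,-1,-1]
  translation:
    - [0,0,0.012]
    - [0,0,0.012]
    - [0,0,0.012]
    - [0,0,0.012]
    - [0,0,0.012]
    - [0,0,0]
    - [0,0,0]
    - [0,0,0]
  twist:
    - [0,0,0]
    - [0,0,0]
    - [0,0,0]
    - [0,0,0]
    - [0,0,0]
    - [0,0,0]
    - [0,0,0]
    - [0,0,0]

```text
t: 9.45
tool_pos: [0.444, -0.1831, 0.0939]
orientation: [2.466, 1.946, 0.0]
force: [0.1, -0.4, -0.4]
width: 0.014
gripper_force: 60.0
```

```bash
python3 - <<'E'
from h import *
P=np.array([.4937,-.0232]); s=manip.state()
p0=s['tool_pos'][:2]; print('r',np.linalg.norm(p0-P),'ang',np.degrees(np.arctan2(*(p0-P)[::-1])))
pb=np.array([.4908,-.193]); print('block r',np.linalg.norm(pb-P),np.degrees(np.arctan2(*(pb-P)[::-1])))
to((.4908,-.193,.0935))
M=R.from_rotvec(s['orientation']).as_matrix()
print('T for block pure rot'); 
E
```

```text
r 0.16740716959932248 ang -107.27570623228549
block r 0.1698247626231228 -90.9784546992333
pos [ 0.444  -0.1831  0.0939] yyaw -13.43 z [ 1.e-04 -1.e-04 -1.e+00] F [ 0.1 -0.4 -0.4] T [ 0.02  0.01 -0.02] w 0.014 t 9.45 q6 -0.23
shift units [0.01  0.399 0.003]
T for block pure rot
```

```bash
python3 - <<'E'
from h import *
P=np.array([.4937,-.0232]); s=manip.state(); M=R.from_rotvec(s['orientation']).as_matrix()
A=np.radians(np.linspace(-107.2,-92,8)); q=P+.17*np.c_[np.cos(A),np.sin(A)]
for d in np.diff(q,axis=0): print((M.T@np.r_[d,0]/.12).round(4))
print(q[-1]+[.0006,.0026])
E
```

```text
[-0.0025  0.0536  0.    ]
[-0.0005  0.0537  0.    ]
[0.0016 0.0537 0.    ]
[0.0036 0.0536 0.    ]
[0.0056 0.0534 0.    ]
[0.0076 0.0531 0.    ]
[0.0096 0.0528 0.    ]
[ 0.48836709 -0.19049644]
```

Call:
servo_tool:
  fingers: [-1,-1,-1,-1,-1,-1,-1,-1]
  translation:
    - [-0.0025,0.0536,0]
    - [-0.0005,0.0537,0]
    - [0.0016,0.0537,0]
    - [0.0036,0.0536,0]
    - [0.0056,0.0534,0]
    - [0.0076,0.0531,0]
    - [0.0096,0.0528,0]
    - [0,0,0]
  twist:
    - [0,0,0]
    - [0,0,0]
    - [0,0,0]
    - [0,0,0]
    - [0,0,0]
    - [0,0,0]
    - [0,0,0]
    - [0,0,0]

```text
t: 10.45
tool_pos: [0.4889, -0.1905, 0.0938]
orientation: [2.465, 1.947, 0.001]
force: [-0.7, 0.4, -0.1]
width: 0.0139
gripper_force: 60.0
```

```bash
python3 - <<'E'
from h import *
to((.4884,-.1905,.0869))
E
```

```text
pos [ 0.4889 -0.1905  0.0938] yyaw -13.41 z [ 4.e-04  0.e+00 -1.e+00] F [-0.7  0.4 -0.1] T [0.02 0.03 0.  ] w 0.0139 t 10.45 q6 -0.2
shift units [-0.001 -0.004  0.057]
```

Call:
servo_tool:
  fingers: [-1,-1,-1,-1,-1,-1,-1,-1]
  translation:
    - [0,0,0.015]
    - [0,0,0.015]
    - [0,0,0.012]
    - [0,0,0.006]
    - [0,0,0.004]
    - [0,0,0.004]
    - [0,0,0.004]
    - [0,0,0]
  twist:
    - [0,0,0]
    - [0,0,0]
    - [0,0,0]
    - [0,0,0]
    - [0,0,0]
    - [0,0,0]
    - [0,0,0]
    - [0,0,0]

```text
t: 11.45
tool_pos: [0.4884, -0.1906, 0.0869]
orientation: [2.466, 1.946, 0.0]
force: [0.5, -0.4, 0.8]
width: 0.0138
gripper_force: 60.2
```

Just touching, or nearly so. Lower in 0.25 mm steps.

Call:
servo_tool:
  fingers: [-1,-1,-1,-1,-1,-1,-1,-1]
  translation:
    - [0,0,0.002]
    - [0,0,0.002]
    - [0,0,0.002]
    - [0,0,0]
    - [0,0,0]
    - [0,0,0]
    - [0,0,0]
    - [0,0,0]
  twist:
    - [0,0,0]
    - [0,0,0]
    - [0,0,0]
    - [0,0,0]
    - [0,0,0]
    - [0,0,0]
    - [0,0,0]
    - [0,0,0]

```text
t: 12.45
tool_pos: [0.4886, -0.1907, 0.0866]
orientation: [2.465, 1.946, 0.001]
force: [-0.6, 0.5, 5.3]
width: 0.0138
gripper_force: 60.7
```

Call:
servo_tool:
  fingers: [-1,-1,-1,-1,-1,-1,-1,-1]
  translation:
    - [0.0008,0.0041,0]
    - [0.0008,0.0041,0]
    - [0.0008,0.0041,0]
    - [0.0008,0.0041,0]
    - [0,0,0]
    - [0,0,0]
    - [0,0,0]
    - [0,0,0]
  twist:
    - [0,0,0]
    - [0,0,0]
    - [0,0,0]
    - [0,0,0]
    - [0,0,0]
    - [0,0,0]
    - [0,0,0]
    - [0,0,0]

```text
t: 13.45
tool_pos: [0.4897, -0.1907, 0.0865]
orientation: [-2.466, -1.946, 0.001]
force: [-3.8, 1.1, 7.1]
width: 0.0138
gripper_force: 60.8
```

Call:
servo_tool:
  fingers: [-1,-1,-1,-1,-1,-1,-1,-1]
  translation:
    - [0.0006,0.0041,0]
    - [0.0006,0.0041,0]
    - [0.0006,0.0041,0]
    - [0,0,0]
    - [0,0,0]
    - [0,0,0]
    - [0,0,0]
    - [0,0,0]
  twist:
    - [0,0,0]
    - [0,0,0]
    - [0,0,0]
    - [0,0,0]
    - [0,0,0]
    - [0,0,0]
    - [0,0,0]
    - [0,0,0]

```text
t: 14.45
tool_pos: [0.4917, -0.1907, 0.0857]
orientation: [-2.466, -1.946, 0.0]
force: [-0.9, -0.7, -0.2]
width: 0.0143
gripper_force: 60.0
```

The force is gone and z has dropped, so the hole is found. Descending.

Call:
servo_tool:
  fingers: [-1,-1,-1,-1,-1,-1,-1,-1]
  translation:
    - [0,0,0.004]
    - [0,0,0.004]
    - [0,0,0.004]
    - [0,0,0.004]
    - [0,0,0]
    - [0,0,0]
    - [0,0,0]
    - [0,0,0]
  twist:
    - [0,0,0]
    - [0,0,0]
    - [0,0,0]
    - [0,0,0]
    - [0,0,0]
    - [0,0,0]
    - [0,0,0]
    - [0,0,0]

```text
t: 15.45
tool_pos: [0.4918, -0.1908, 0.084]
orientation: [2.466, 1.946, 0.0]
force: [0.4, -1.0, -1.4]
width: 0.0137
gripper_force: 60.0
```

Call:
servo_tool:
  fingers: [-1,-1,-1,-1,-1,-1,-1,-1]
  translation:
    - [0,0,0.007]
    - [0,0,0.007]
    - [0,0,0.007]
    - [0,0,0.007]
    - [0,0,0.007]
    - [0,0,0.007]
    - [0,0,0]
    - [0,0,0]
  twist:
    - [0,0,0]
    - [0,0,0]
    - [0,0,0]
    - [0,0,0]
    - [0,0,0]
    - [0,0,0]
    - [0,0,0]
    - [0,0,0]

```text
t: 16.45
tool_pos: [0.4918, -0.1907, 0.0789]
orientation: [-2.466, -1.946, 0.0]
force: [-0.5, 0.0, -0.7]
width: 0.0143
gripper_force: 60.0
```

Call:
servo_tool:
  fingers: [-1,-1,-1,-1,-1,-1,-1,-1]
  translation:
    - [0,0,0.015]
    - [0,0,0.015]
    - [0,0,0.015]
    - [0,0,0.015]
    - [0,0,0.015]
    - [0,0,0.01]
    - [0,0,0]
    - [0,0,0]
  twist:
    - [0,0,0]
    - [0,0,0]
    - [0,0,0]
    - [0,0,0]
    - [0,0,0]
    - [0,0,0]
    - [0,0,0]
    - [0,0,0]

```text
t: 17.45
tool_pos: [0.4917, -0.1907, 0.0687]
orientation: [-2.466, -1.946, 0.0]
force: [-0.7, -0.4, -0.2]
width: 0.0138
gripper_force: 60.0
```

Call:
servo_tool:
  fingers: [-1,-1,-1,-1,-1,-1,-1,-1]
  translation:
    - [0,0,0.01]
    - [0,0,0.01]
    - [0,0,0.008]
    - [0,0,0.004]
    - [0,0,0.004]
    - [0,0,0]
    - [0,0,0]
    - [0,0,0]
  twist:
    - [0,0,0]
    - [0,0,0]
    - [0,0,0]
    - [0,0,0]
    - [0,0,0]
    - [0,0,0]
    - [0,0,0]
    - [0,0,0]

```text
t: 18.45
tool_pos: [0.4918, -0.1907, 0.0644]
orientation: [2.466, 1.946, -0.0]
force: [-0.7, 0.5, 0.0]
width: 0.0139
gripper_force: 60.0
```

Call:
servo_tool:
  fingers: [-1,-1,-1,-1,-1,-1,-1,-1]
  translation:
    - [0,0,0.002]
    - [0,0,0.002]
    - [0,0,0]
    - [0,0,0]
    - [0,0,0]
    - [0,0,0]
    - [0,0,0]
    - [0,0,0]
  twist:
    - [0,0,0]
    - [0,0,0]
    - [0,0,0]
    - [0,0,0]
    - [0,0,0]
    - [0,0,0]
    - [0,0,0]
    - [0,0,0]

```text
t: 19.45
tool_pos: [0.4918, -0.1907, 0.064]
orientation: [2.466, 1.946, 0.0]
force: [-0.3, -0.3, 0.8]
width: 0.0141
gripper_force: 60.1
```

Call:
servo_tool:
  fingers: [-1,-1,-1,-1,-1,-1,-1,-1]
  translation:
    - [0,0,0.003]
    - [0,0,0.003]
    - [0,0,0]
    - [0,0,0]
    - [0,0,0]
    - [0,0,0]
    - [0,0,0]
    - [0,0,0]
  twist:
    - [0,0,0]
    - [0,0,0]
    - [0,0,0]
    - [0,0,0]
    - [0,0,0]
    - [0,0,0]
    - [0,0,0]
    - [0,0,0]

```text
t: 20.45
tool_pos: [0.4922, -0.1907, 0.0639]
orientation: [2.465, 1.946, 0.001]
force: [0.2, 0.3, 4.9]
width: 0.014
gripper_force: 60.7
```

The collar is seated at 5 N. Release and retreat upward.

Call:
servo_tool:
  fingers: [0,0,0,0,0,0,0,0]
  translation:
    - [0,0,0]
    - [0,0,0]
    - [0,0,0]
    - [0,0,0]
    - [0,0,0]
    - [0,0,0]
    - [0,0,-0.05]
    - [0,0,-0.1]
  twist:
    - [0,0,0]
    - [0,0,0]
    - [0,0,0]
    - [0,0,0]
    - [0,0,0]
    - [0,0,0]
    - [0,0,0]
    - [0,0,0]

```text
t: 21.45
tool_pos: [0.4915, -0.1906, 0.0815]
orientation: [-2.465, -1.946, 0.001]
force: [-0.2, 0.4, 0.9]
width: 0.0424
gripper_force: 0.0
```

Call:
servo_tool:
  fingers: [0,0,0,0,0,0,0,0]
  translation:
    - [0,0,-0.15]
    - [0,0,-0.2]
    - [0,0,-0.2]
    - [0,0,-0.2]
    - [0,0,-0.2]
    - [0,0,0]
    - [0,0,0]
    - [0,0,0]
  twist:
    - [0,0,0]
    - [0,0,0]
    - [0,0,0]
    - [0,0,0]
    - [0,0,0]
    - [0,0,0]
    - [0,0,0]
    - [0,0,0]

```text
t: 22.45
tool_pos: [0.4913, -0.1906, 0.1939]
orientation: [-2.465, -1.945, 0.002]
force: [0.1, -0.0, -0.5]
width: 0.0426
gripper_force: 0.0
```

```bash
python3 - <<'E'
from h import *
to((.49,-.19,.2))
im=[]
for n in('scene','side'):
    snap(n,n+'5'); a=cv2.imread(f'pics/{n}5.png'); u,v=proj(n+'5',(.49,-.17,.06)); x0,y0=max(0,int(u-60)),max(0,int(v-60)); im.append(cv2.resize(a[y0:y0+120,x0:x0+120],(400,400),interpolation=3))
cv2.imwrite('pics/c5.png',np.hstack(im))
E
```

```text
pos [ 0.4913 -0.1906  0.1939] yyaw -13.43 z [-1.9e-03  9.0e-04 -1.0e+00] F [ 0.1 -0.  -0.5] T [-0.02  0.    0.06] w 0.0426 t 22.45 q6 -0.2
shift units [ 0.002 -0.012 -0.051]
```

View pics/c5.png

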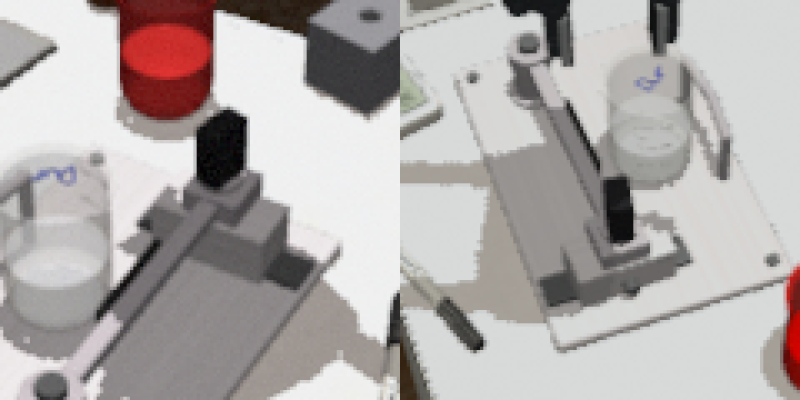

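The crops show the pin upright with its collar on the eye at (222,185) and (620,240). The bar is closed over the block, the beaker has not moved, and the gripper is clear.

```bash
python3 -c "
from rig import manip
print(manip.job_done())"
```

```text
the job is handed in; nothing more can be done
None
```

The job is handed in: the pin is fully home through the eye and the catch block with its collar on the eye, the push read about 7 N at most, the beaker is undisturbed, and the pin was let go at about 22 s; the hand-in call returned no verdict.

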